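Close a loaded sample tin and take off the dust cover alone

TASK

Pick up the complete lid set (white inner lid with its orange dust cover lying on it) from its stand and close the loaded tin with it: lower it until the inner lid is fully seated, without dropping it, and let go. Then lift the orange cover alone straight off, leaving the inner lid seated on the tin, and finish while still holding the cover level in the air, clear above the inner lid's stem. The cover stays on the inner lid until that lid is seated; leave the tin and everything else where they stand.

Things in the scene. Friction and masses are not known exactly. Their poses are not given: they have to be found in the camera images.
- lid_stand: Fixed parking stand for the lid set: black upright ring, 83 mm across and 30 mm high (hole 76 mm across), on a grey flange 110 mm across and 6 mm high. Origin: centre of its underside, on the bench; z up.
- tin: Open round pale grey aluminium sample tin, loose, about 0.9 kg: 84 mm across (85 mm at a thin dark band near the foot), 75 mm high, mouth 76 mm across, floor 5 mm thick. A vial stands in it, wholly below the lid's spigot. Origin: centre of its underside, on the bench; z up.
- tin_rim (a point): Centre of the tin's mouth, level with its rim, 75 mm above its underside.
- loaded_vial: Sample vial with a green cap, 25 mm across and 56 mm tall, standing loose in the tin; it stays there. Origin: centre of its underside.
- inner_lid: White round inner lid, loose, about 0.16 kg: disc 84 mm across, 8 mm thick; below it a black chamfered spigot 72 mm across, 8 mm deep, entering the tin's mouth or the stand's hole with 2 mm to spare all round; above it a central steel stem. Origin: centre of the disc's underside, which sits on the rim (30 mm above the bench on the stand, at rim height on the tin); z up along the stem.
- stem_top (a point): Top of the inner lid's round steel stem, 16 mm across, 54 mm above the inner lid's origin. The stem stands free for its upper 26 mm, above the cover's lugs. Gripping the stem carries both lids, since the cover lies loose on the inner lid's disc.
- cover: Orange round dust cover, loose, about 0.07 kg: plate 96 mm across, 4 mm thick, lying on the inner lid's disc, with a 26 mm central hole for the stem and a skirt 6 mm deep round the disc (3 mm to spare all round). Two upright lifting lugs stand on the plate. Origin: centre of the plate's underside, 8 mm above the inner lid's origin when nested; z up, x along the lugs.
- lugs_top (a point): Point on the cover's axis level with the tops of its two lugs, 20 mm above the cover's origin. Each lug is 36 mm long (cover's x), 5 mm thick, 16 mm tall; outer faces 46 mm apart along the cover's y, inner faces 36 mm apart, the stem between them. To lift the cover, grip across both outer faces, closing along the cover's y.
- mug: Bystander: blue and white mug, 92 mm tall; leave alone. Origin: underside.
- amber_vial: Bystander: amber vial with a black cap, 59 mm tall; leave alone. Origin: underside.
- blue_vial: Bystander: vial with a blue cap, 65 mm tall; leave alone. Origin: underside.
- petri: Bystander: glass dish 66 mm across, 15 mm tall; leave alone. Origin: underside.
- tweezers: Bystander: steel tweezers 127 mm long, lying flat; leave alone. Origin: underside.
- meter: Bystander: yellow and black multimeter, 135x68x34 mm; leave alone. Origin: underside.
Mind the look-alikes: they are no part of the job. There is more than one size of the cover; the one meant has the size given above. Leave any green look-alike of the inner_lid alone.

How it is judged:
On the way, in this order (a step that is already met when the one before it is completed fails the run):
1. the lid set is lifted off its stand, held by the inner lid, the cover still on it (height (world z) of inner_lid above 0.09 m and contact force between the fingers and inner_lid above 0.5 N and z of cover in the frame of inner_lid below 0.012 m), for 0.1 s.
2. the lid set is seated on the tin, cover on, and let go (horizontal distance between inner_lid and tin_rim below 0.004 m and distance between inner_lid and tin_rim below 0.005 m and angle between the z axis of inner_lid and the z axis of tin, either way round below 0.05 rad and z of cover in the frame of inner_lid below 0.012 m and horizontal distance between cover and inner_lid below 0.006 m and contact force between the fingers and inner_lid below 0.1 N and contact force between the fingers and cover below 0.1 N), for 0.2 s.
At the end, for the whole second after the job is handed in: Inner lid seated on the tin (4 mm of centre, 5 mm of the rim, 0.05 rad of level), at rest, not touched by the robot, vial inside; the fingers hold the orange cover level (0.2 rad) and still, its plate 10 mm or more above the stem top, touching neither lid nor tin (horizontal distance between inner_lid and tin_rim below 0.004 m and distance between inner_lid and tin_rim below 0.005 m and angle between each of inner_lid, tin's own z axis and vertical below 0.05 rad and linear speed of inner_lid below 0.02 m/s and contact force between each of the arm, the fingers and inner_lid below 0.1 N and horizontal distance between loaded_vial and tin below 0.036 m and z of loaded_vial in the frame of tin below 0.06 m and z of cover in the frame of stem_top above 0.01 m and height (world z) of cover above 0.135 m and contact force between the fingers and cover above 0.5 N and angle between cover's own z axis and vertical below 0.2 rad and linear speed of cover below 0.03 m/s and contact force between cover and inner_lid below 0.05 N and contact force between cover and tin below 0.05 N); the arm keeps its last pose, push and grip.
It fails at once if the cover comes off the inner lid while that lid is not seated on the tin (also when the lid is pulled up with the cover) (distance between cover and inner_lid above 0.02 m and (distance between inner_lid and tin_rim above 0.008 m or angle between the z axis of inner_lid and the z axis of tin, either way round above 0.1 rad)).
It fails at once if the lid set is dropped: let go more than 10 mm above the tin's rim (height (world z) of inner_lid above 0.085 m and contact force between the fingers and inner_lid below 0.02 N).
It fails at once if the tin is pushed more than 30 mm or tipped (distance of tin from where it was at the start of the episode above 0.03 m or angle between tin's own z axis and vertical above 0.2 rad).
It fails at once if a bystander is moved more than 20 mm (distance of any of mug, amber_vial, blue_vial, petri, tweezers, meter from where it was at the start of the episode above 0.02 m).
It also fails if it takes over 51 s, if anything falls off the work surface, if the arm or the gripper's body presses on something with over 40 N, if the wrist force passes 120 N, or if a joint passes its speed limit or range.

ROBOT

A 6-joint arm with a two-finger parallel gripper is mounted at the origin on a cart in front of the work surface, level with it; the furniture and walls round the work are solid. World frame = base frame: x ahead of the robot, y to its left, z up, the work surface at z = 0. Lengths are in m, angles in rad, forces in N, time in s.
With the tool pointing down it reaches from about 0.35 to 0.775 m from the base axis. Payload 7.3 kg.
Tool frame: the origin (TCP) lies at the centre of the arm's flange, where the gripper is bolted on; the fingertips stand 178 mm ahead of it and the grasp point (between the pads) lies 159 mm ahead of it; z points along the fingers, y is the line along which they close (so a half turn about z gives the same grasp; the last joint's range is limited). The gripper opens to 92 mm and grips with 3 to 60 N. Pads are 19 mm wide; open, the fingers measure 130 mm over their backs; the gripper's body (75 mm by 190 mm) begins 47 mm behind the grasp point.
Start: joints at [-1.435, 0.342, 1.524, -0, 1.275, -0.146], TCP at [0.146, -0.504, 0.405] pointing down, gripper open.
Joint ranges: [-2.53, 2.53], [-0.77, 2.02], [0.04, 2.7], [-1, 4.14], [0.28, 2.66], [-3.11, 3.11]. Speed limits (rad/s): [2.57, 2.57, 3.14, 3.14, 3.14, 3.14].

INTERFACE

Orientations are given as [roll, pitch, yaw] about the fixed x, y, z axes, in that order (R = Rz(yaw) Ry(pitch) Rx(roll)).
In Python, from cell import telemetry, vision, ticket gives the robot as it stands.
- The arm moves only by the shell command python3 -m crank 'ROWS' [FORCE]. ROWS is JSON, a list of rows, each a list of 5 numbers: the gripper command: -1 is shut, 1 is fully open, values between are in proportion, then the shift along the tool's x, y, z in mm, then the turn about the tool's z in rad. In form: [[fingers, dx, dy, dz, roll], ...]. A call has 1 to 12 rows; each row is the pose to reach, as a shift and turn from the pose commanded when the call began, along the tool's axes at that moment; what a row does not reach only later rows make up. A row lasts 1/12 s, in which the tool goes at most 41.7 mm and 7.16 degrees, less where a joint would pass 70% of its speed; a pose out of reach is approached as far as the arm can. A call with a gripper value outside its range is refused whole. The fingers move at their own pace and stop on an object; FORCE is the grip in N (left out, the last holds). Time passes only in rows, so rows that repeat a pose let the fingers close. It gives the time, the measured TCP pose, the force, the opening and the grip force at its end, in the units of the state.
- telemetry.observe(): the state, without advancing time (a new reading comes with each control period).
- vision.read_camera(name): name is "scene" or "top" or "wrist"; returns (picture, depth): 420x560x3 uint8, red, green, blue; 420x560 float32, m along the optical axis (not along the pixel's ray), 0 where there is no reading.
- vision.get_calibration(name): a dict with "camera_matrix" (3x3 intrinsics, pixels), "dist" ([k1, k2, p1, p2, k3] as OpenCV has them; the pictures are not rectified), "rvec" (rotation vector, rad) and "tvec" (3), from world to camera coordinates, as OpenCV has them. Camera axes: x right, y down, z forward; pixel columns grow to the right and rows downward; lengths in m; the calibration is good to about 2 mm. A picture is of the moment at which its call begins: read the wrist's pose just before it. get_calibration takes no time and is no camera call; for the wrist camera it gives the pose at the moment of the call.
- ticket.hand_in(): hands the job in; it is judged then, once.
The state is a dict: "time": time; "qpos": joint angles; "qvel": joint speeds; "joint_efforts": joint torques, N m; "tool_pos": TCP position; "tool_rot": TCP orientation; "contact_force": force on the tool from outside, world axes, zero at the start; "torque": the same for the moment, N m; "opening": finger opening in m; "grip_force": force on a finger pad.
Only numpy, scipy, OpenCV 4.12 (cv2) and the standard library are available. Lean on these libraries where they do the work, as an engineer would, in place of code of your own. Each camera call takes 0.05 s, during which the arm holds its last target. There are 200 camera calls.

## Working session

There is one attempt and no reset: what is moved stays moved. The work goes in short steps, Python scripts to look and compute and a shell command to move; the robot and the scene stay as the last step left them, time stands still between calls to the robot, and variables do not carry over. Pictures are saved under pics/ and viewed, at most 10 in all, crops included, and the job is handed in when it is done.

```bash
mkdir -p pics && ls && cat > h.py <<'E'
import numpy as np, cv2
from cell import telemetry, vision, ticket
from scipy.spatial.transform import Rotation as R
def snap(cam):
    c=vision.get_calibration(cam); im,d=vision.read_camera(cam); 
    np.savez(f'pics/{cam}.npz',im=im,d=d,K=c['camera_matrix'],D=np.array(c['dist']),r=np.array(c['rvec'],float),t=np.array(c['tvec'],float))
    return im,d,c
def load(cam):
    return np.load(f'pics/{cam}.npz')
def pts(cam,uv,d=None):
    z=load(cam); uv=np.array(uv,float).reshape(-1,1,2)
    n=cv2.undistortPoints(uv,z['K'],z['D'])[:,0]
    Rm=cv2.Rodrigues(z['r'])[0]; o=-Rm.T@z['t'].ravel()
    ray=np.c_[n,np.ones(len(n))]@Rm
    return o,ray   # world = o + depth*ray
def atz(cam,uv,h):
    o,r=pts(cam,uv); return o+r*((h-o[2])/r[:,2])[:,None]
def cloud(cam):
    z=load(cam); d=z['d']; v,u=np.nonzero(d>0)
    o,r=pts(cam,np.c_[u,v]); return o+r*d[v,u][:,None], z['im'][v,u], u, v
E
python3 - <<'E'
from h import *
print(telemetry.observe())
for c in('scene','top'):
    im,d,k=snap(c); print(c,k['camera_matrix'],k['tvec'],k['rvec'],(d>0).mean())
    cv2.imwrite(f'pics/{c}0.png',im[:,:,::-1])
E
```

```text
pics
{'time': 0.0, 'qpos': array([-1.43497960e+00,  3.42708665e-01,  1.52504890e+00, -4.20491168e-05,
        1.27543333e+00, -1.46008167e-01]), 'qvel': array([ 4.44409397e-04, -7.52822889e-04,  3.61178774e-06,  7.66288267e-04,
       -7.03915571e-04, -1.11297075e-04]), 'joint_efforts': array([ 2.15792687e-03, -4.31243241e+01, -2.44216830e+01,  7.19082006e-02,
        5.59119531e-02, -1.11257125e-04]), 'tool_pos': array([ 0.14599811, -0.50413204,  0.40404093]), 'tool_rot': array([-3.14000557e+00, -1.92746517e-04,  2.81837018e-01]), 'contact_force': array([ 0.41898134, -0.86466649,  0.08012549]), 'torque': array([ 0.03508466,  0.04655368, -0.00832077]), 'grip_force': 0.0, 'opening': 0.091797975079742}
scene [[459.78965924   0.         274.04530322]
 [  0.         459.78965924 212.64620668]
 [  0.           0.           1.        ]] [0.38873003 0.31149149 0.85902467] [ 1.28234638 -2.24522959  0.91535861] 0.99578231292517
top [[457.27210235   0.         281.17628736]
 [  0.         457.27210235 208.14170638]
 [  0.           0.           1.        ]] [0.16481215 0.50386639 1.14393774] [ 2.12106775 -2.18603938  0.13672917] 0.9961862244897959
```

View pics/top0.png

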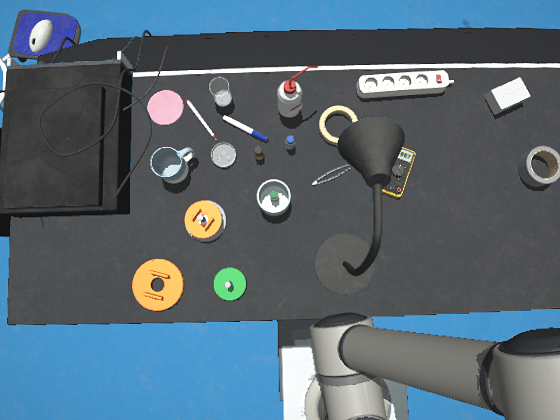

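View pics/scene0.png

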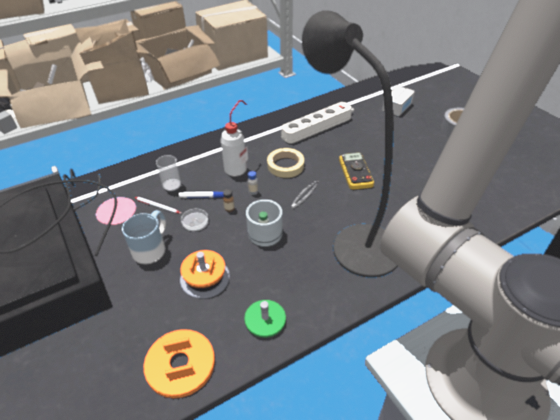

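The top view shows the lid set at (204,220), the tin at (274,198) and the green look-alike at (229,284). The oversized cover is at (158,285). A lamp at (345–405, 120–290) stands between the arm and the work. The scene view agrees, with the lid set at (203,270) and the tin at (265,222).

```bash
cat > m.py <<'E'
from h import *
def fitc(p):
    A=np.c_[2*p[:,:2],np.ones(len(p))]; s=np.linalg.lstsq(A,(p[:,:2]**2).sum(1),rcond=None)[0]
    return s[:2],np.sqrt(s[2]+s[0]**2+s[1]**2)
for c in('top','scene'):
    P,C,u,v=cloud(c); C=C.astype(int)
    hsv=cv2.cvtColor(C.astype(np.uint8)[None],cv2.COLOR_RGB2HSV)[0].astype(int)
    print(c)
    box=(185,225,195,243) if c=='top' else (178,228,245,298)
    b=(u>box[0])&(u<box[1])&(v>box[2])&(v<box[3])
    o=b&(hsv[:,0]>8)&(hsv[:,0]<22)&(hsv[:,1]>150)
    z=P[o,2]; print('orange z hist',np.histogram(z,bins=np.arange(.02,.09,.005)))
    pl=P[o&(P[:,2]>.034)&(P[:,2]<.048)]
    h=cv2.convexHull(pl[:,:2].astype(np.float32))[:,0]; ctr,r=cv2.minEnclosingCircle(h); print('plate',ctr,r,fitc(h),np.median(pl[:,2]))
    lg=P[o&(P[:,2]>.052)]; print('lugs',len(lg),cv2.minAreaRect(lg[:,:2].astype(np.float32)),np.percentile(lg[:,2],[10,50,95]))
    st=P[b&~o&(P[:,2]>.068)]; print('stem',len(st),st.mean(0) if len(st) else 0, st[:,2].max() if len(st) else 0)
    t=P[(P[:,2]>.070)&(P[:,2]<.08)&(u>250)&(u<300)&(v>170)&(v<250)]
    h=cv2.convexHull(t[:,:2].astype(np.float32))[:,0]; print('tin',len(t),cv2.minEnclosingCircle(h),fitc(h),np.median(t[:,2]))
# lamp
P,C,u,v=cloud('top')
for z0 in np.arange(.0,.8,.05):
    s=(P[:,2]>max(z0,.01))&(P[:,2]<z0+.05)&(u>310)&(u<412)&(v>110)&(v<295)
    if s.sum()>3: print('top %.2f'%z0,s.sum(),P[s].min(0).round(3),P[s].max(0).round(3))
P,C,u,v=cloud('scene')
for z0 in np.arange(.0,.8,.05):
    s=(P[:,2]>max(z0,.01))&(P[:,2]<z0+.05)&(((u>330)&(u<402)&(v>35)&(v<275)&(v<200+0*(u)))|((u>300)&(u<360)&(v<75)))
    if s.sum()>3: print('sc %.2f'%z0,s.sum(),P[s].min(0).round(3),P[s].max(0).round(3))
P,C,u,v=cloud('top')
for z0 in np.arange(0,.6,.05):
    s=(P[:,2]>max(z0,.01))&(P[:,2]<z0+.05)&(P[:,1]>.05)&(P[:,0]>.1)&(P[:,0]<.7)&(v>60)
    if s.sum()>3: print('left %.2f'%z0,s.sum(),P[s].min(0).round(3),P[s].max(0).round(3))
E
python3 m.py
```

```text
top
orange z hist (array([ 0,  0,  1, 28, 91, 30, 15, 31,  5,  0,  0,  0,  0]), array([0.02 , 0.025, 0.03 , 0.035, 0.04 , 0.045, 0.05 , 0.055, 0.06 ,
       0.065, 0.07 , 0.075, 0.08 , 0.085]))
plate (0.4848420023918152, 0.35046282410621643) 0.0479002483189106 (array([0.48497879, 0.35047477]), np.float64(0.047085836687913614)) 0.041830734922065904
lugs 49 ((0.4839746952056885, 0.35047516226768494), (0.04617764800786972, 0.035686857998371124), 52.92228698730469) [0.05380645 0.05696538 0.06092269]
stem 40 [0.48354386 0.34976196 0.08263584] 0.08789144532766802
tin 182 ((0.5344105958938599, 0.1677243858575821), 0.04211502522230148) (array([0.53434775, 0.16754065]), np.float64(0.04147973840418095)) 0.07453761598976294
scene
orange z hist (array([ 19,   0,  28,  65, 203,  28,  26,  31,   1,   0,   0,   0,   0]), array([0.02 , 0.025, 0.03 , 0.035, 0.04 , 0.045, 0.05 , 0.055, 0.06 ,
       0.065, 0.07 , 0.075, 0.08 , 0.085]))
plate (0.4824710488319397, 0.35065513849258423) 0.04845888540148735 (array([0.48215372, 0.35026154]), np.float64(0.04766497215883965)) 0.04165209499760825
lugs 47 ((0.4
[... 1017 characters left out ...]
.016  0.187] [ 0.345 -0.001  0.2  ]
sc 0.20 163 [ 0.33  -0.016  0.2  ] [ 0.35  -0.002  0.25 ]
sc 0.25 188 [ 0.336 -0.015  0.25 ] [ 0.354 -0.001  0.3  ]
sc 0.30 222 [ 0.344 -0.018  0.3  ] [ 0.367 -0.001  0.35 ]
sc 0.35 482 [ 0.355 -0.048  0.35 ] [0.551 0.04  0.4  ]
sc 0.40 1503 [ 0.37  -0.036  0.4  ] [0.581 0.05  0.45 ]
sc 0.45 1676 [ 0.418 -0.044  0.45 ] [0.597 0.042 0.487]
left 0.00 5149 [0.257 0.05  0.01 ] [0.7   0.854 0.05 ]
left 0.05 1846 [0.313 0.111 0.05 ] [0.699 0.856 0.1  ]
left 0.10 9525 [0.506 0.456 0.1  ] [0.7   0.861 0.15 ]
left 0.15 65 [0.234 0.084 0.15 ] [0.621 0.541 0.198]
left 0.20 322 [0.1   0.05  0.202] [0.253 0.098 0.25 ]
left 0.25 1307 [0.1  0.05 0.25] [0.252 0.093 0.289]
```

```bash
python3 -m crank '[[1,0,0,-30,0],[1,0,0,-70,0],[1,0,0,-110,0],[1,0,0,-150,0],[1,0,0,-190,0],[1,0,0,-230,0],[1,0,0,-270,0],[1,0,0,-300,0],[1,0,0,-320,0],[1,0,0,-320,0]]' && python3 - <<'E'
from h import *
s=telemetry.observe(); print(s['qpos'],s['tool_pos'],s['tool_rot'],s['contact_force'])
E
```

```text
time: 0.93
tool_pos: [0.1458, -0.5031, 0.7286]
tool_rot: [3.134, 0.001, 0.282]
contact_force: [0.1, 0.4, 0.9]
opening: 0.0917
grip_force: 0.0
[-1.43502825e+00  3.53091876e-01  6.32737623e-01  1.58887160e-05
  2.14851072e+00 -1.46008195e-01] [ 0.1458406  -0.50311029  0.72863013] [3.13441546e+00 1.04204106e-03 2.81781254e-01] [0.08369119 0.42515271 0.89721302]
```

```bash
python3 -m crank '[[1,30,-11,0,0],[1,66,-23,0,0],[1,103,-36,0,0],[1,140,-49,0,0],[1,177,-62,0,0],[1,214,-75,0,0],[1,250,-88,0,0],[1,287,-101,0,0],[1,325,-115,0,0],[1,340,-150,0,0],[1,354,-185,0,0],[1,368,-215,0,0]]' && python3 -m crank '[[1,12,-35,0,-0.08],[1,24,-70,0,-0.16],[1,36,-105,0,-0.24],[1,48,-140,0,-0.32],[1,60,-175,0,-0.40],[1,72,-210,0,-0.48],[1,78,-245,0,-0.56],[1,82,-285,0,-0.643],[1,86,-325,0,-0.643],[1,90,-365,0,-0.643],[1,92,-400,0,-0.643],[1,92,-410,0,-0.643]]' && python3 - <<'E'
from h import *
s=telemetry.observe(); print(s['qpos'],s['tool_pos'],s['tool_rot'])
c=vision.get_calibration('wrist');Rm=cv2.Rodrigues(np.array(c['rvec']))[0];print('cam',-Rm.T@np.array(c['tvec']).ravel(),Rm)
E
```

```text
time: 1.93
tool_pos: [0.4406, -0.1936, 0.7231]
tool_rot: [-3.139, 0.002, 0.283]
contact_force: [0.8, 0.2, 0.2]
opening: 0.0918
grip_force: 0.0
time: 2.93
tool_pos: [0.4131, 0.2278, 0.7234]
tool_rot: [-3.139, 0.001, 0.93]
contact_force: [-0.1, 0.8, 0.1]
opening: 0.0918
grip_force: 0.0
[3.40799712e-01 2.24766654e-01 8.29397323e-01 1.41121766e-03
 2.08979777e+00 9.82610300e-01] [0.41314948 0.22776225 0.72336069] [-3.13925756e+00  1.28978335e-03  9.29685776e-01]
cam [0.45392565 0.28165548 0.70320457] [[ 0.80064975 -0.59913096 -0.00144254]
 [-0.57940032 -0.77489102  0.25266418]
 [-0.15249674 -0.2014597  -0.96755296]]
```

```bash
python3 -m crank '[[1,35,-4,10,0],[1,70,-8,20,0],[1,105,-12,35,0],[1,130,-16,65,0],[1,141,-17,105,0],[1,141,-17,145,0],[1,141,-17,185,0],[1,141,-17,225,0],[1,141,-17,260,0],[1,141,-17,290,0],[1,141,-17,300,0],[1,141,-17,300,0]]' && python3 - <<'E'
from h import *
s=telemetry.observe(); print(s['qpos'],s['tool_pos'],s['tool_rot'])
im,d,c=snap('wrist'); cv2.imwrite('pics/w1.png',im[:,:,::-1]); print((d>0).mean())
E
```

```text
time: 3.93
tool_pos: [0.4852, 0.3462, 0.4214]
tool_rot: [-3.139, 0.007, 0.924]
contact_force: [-0.1, 0.4, 0.8]
opening: 0.0917
grip_force: 0.0
[ 4.91208921e-01  4.65097334e-01  1.28622447e+00 -2.60021592e-04
  1.39734558e+00  1.13765379e+00] [0.48521373 0.34616509 0.42135268] [-3.13885534  0.00652875  0.92440618]
0.9957738095238096
```

View pics/w1.png

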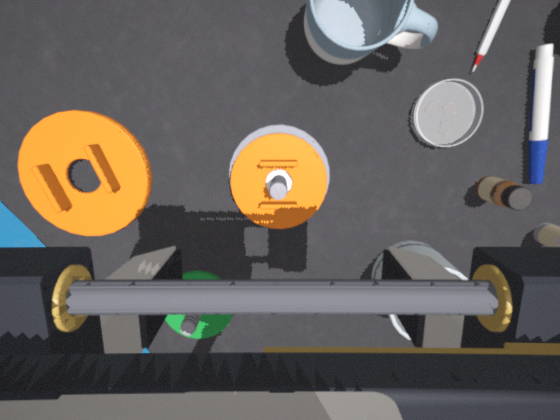

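The wrist view has the lid set centred near (279,180). Its lugs are at rows 163 and 205 and run along the closing axis, so the fingers will fit between them. The stem top is at about (279,190).

```bash
cat > w.py <<'E'
from h import *
from scipy.optimize import least_squares
def circ(p,r):
    return least_squares(lambda s:np.hypot(p[:,0]-s[0],p[:,1]-s[1])-r,p.mean(0)[:2],loss='soft_l1',f_scale=.001).x
def meas(cam,box,z0):  # z0: cover plate underside height
    P,C,u,v=cloud(cam)
    hsv=cv2.cvtColor(C[None],cv2.COLOR_RGB2HSV)[0].astype(int)
    b=(u>box[0])&(u<box[1])&(v>box[2])&(v<box[3])
    o=b&(hsv[:,0]>6)&(hsv[:,0]<22)&(hsv[:,1]>150)
    zz=P[:,2]-z0
    pl=P[o&(zz>-.003)&(zz<.008)]; h=cv2.convexHull(pl[:,:2].astype(np.float32))[:,0]
    print('plate',circ(h,.048),cv2.minEnclosingCircle(h),np.median(pl[:,2]))
    lg=P[o&(zz>.016)]; print('lugs',len(lg),cv2.minAreaRect(lg[:,:2].astype(np.float32)),np.percentile(lg[:,2],[10,50,90]))
    st=P[b&~o&(zz>.030)]; t=st[st[:,2]>np.percentile(st[:,2],90)-.004] if len(st) else st
    if len(t): print('stem',len(st),len(t),cv2.minEnclosingCircle(t[:,:2].astype(np.float32)),np.median(t[:,2]))
def tin(cam,c,z=.075):
    P,C,u,v=cloud(cam)
    t=P[(abs(P[:,2]-z)<.004)&(np.hypot(*(P[:,:2]-c).T)<.055)]
    h=cv2.convexHull(t[:,:2].astype(np.float32))[:,0]
    print('tin',len(t),circ(h,.042),cv2.minEnclosingCircle(h),np.median(t[:,2]))
E
python3 - <<'E'
from w import *
meas('wrist',(225,335,120,235),.038); tin('wrist',(.533,.167))
meas('top',(185,225,195,243),.038); meas('scene',(178,228,245,298),.038)
tin('top',(.533,.167));tin('scene',(.533,.167))
E
```

```text
plate [0.48370062 0.35047376] ((0.48380568623542786, 0.3504486680030823), 0.047821201384067535) 0.04199057331816991
lugs 411 ((0.48404955863952637, 0.3504401743412018), (0.04590371251106262, 0.03556050732731819), 53.32129669189453) [0.05636921 0.05778957 0.05870221]
stem 299 246 ((0.48289674520492554, 0.3494446873664856), 0.007717250380665064) 0.08379904033883828
tin 233 [0.53404317 0.16692147] ((0.5337434411048889, 0.16734102368354797), 0.04223887249827385) 0.07469762783963468
plate [0.48549241 0.35087923] ((0.4848420023918152, 0.35046282410621643), 0.0479002483189106) 0.041494602090867305
lugs 42 ((0.4836292266845703, 0.35066094994544983), (0.04590429365634918, 0.035726457834243774), 51.802669525146484) [0.0548286  0.05734757 0.06007666]
stem 40 25 ((0.4848495125770569, 0.3512062430381775), 0.007215766701847315) 0.08455074293441078
plate [0.48228021 0.35029711] ((0.4824710488319397, 0.35065513849258423), 0.04845888540148735) 0.041650802862313596
lugs 40 ((0.4805351197719574, 0.3520185053348541), (0.045400310307741165, 0.032648518681526184), 52.27311706542969) [0.05439235 0.05680716 0.05855199]
stem 68 40 ((0.4821578860282898, 0.3513087034225464), 0.009180905297398567) 0.08313403208274656
tin 173 [0.53426242 0.16750529] ((0.5343766808509827, 0.16751308739185333), 0.04196175932884216) 0.07474697516601214
tin 192 [0.53153309 0.16676081] ((0.5322907567024231, 0.16660915315151215), 0.04388590529561043) 0.07405618482129789
```

```bash
python3 -m crank '[[0.1,2,-4,30,-0.006],[0.1,2,-4,60,-0.006],[0.1,2,-4,90,-0.006],[0.1,2,-4,115,-0.006],[0.1,2,-4,130,-0.006],[0.1,2,-4,140,-0.006],[0.1,2,-4,140,-0.006],[0.1,2,-4,140,-0.006]]' 30 && python3 - <<'E'
from w import *
s=telemetry.observe(); print(s['tool_pos'],s['tool_rot'])
im,d,c=snap('wrist'); cv2.imwrite('pics/w2.png',im[:,:,::-1])
meas('wrist',(100,460,0,300),.038)
E
```

```text
time: 4.65
tool_pos: [0.4841, 0.3511, 0.2863]
tool_rot: [3.14, -0.002, 0.931]
contact_force: [-0.1, 0.7, -0.5]
opening: 0.0507
grip_force: 0.0
[0.48412389 0.35107288 0.28631493] [ 3.14038108e+00 -2.36779971e-03  9.30700471e-01]
plate [0.48386743 0.35034846] ((0.48390012979507446, 0.3505219519138336), 0.047815531492233276) 0.04197397897345162
lugs 1127 ((0.4842568337917328, 0.3500581681728363), (0.046440042555332184, 0.0511200986802578), 53.16110610961914) [0.05618791 0.05763174 0.05865804]
stem 17124 3244 ((0.5062366127967834, 0.38047075271606445), 0.037887584418058395) 0.19710428127720792
```

View pics/w2.png

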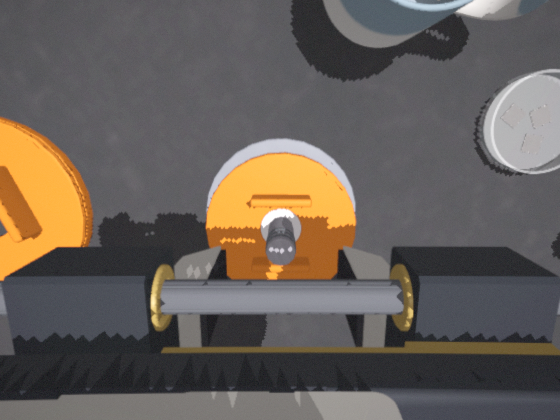

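The stem at (281,245) sits centred between the fingers, with the lugs above and below it. Descend, grip and check.

```bash
python3 -m crank '[[0.1,0,0,15,0],[0.1,0,0,30,0],[0.1,0,0,42,0],[0.1,0,0,52,0],[0.1,0,0,58,0],[0.1,0,0,58,0],[-0.4,0,0,58,0],[-1,0,0,58,0],[-1,0,0,58,0],[-1,0,0,58,0],[-1,0,0,58,0],[-1,0,0,58,0]]' 40
```

```text
time: 5.7
tool_pos: [0.4834, 0.3508, 0.2269]
tool_rot: [3.141, -0.0, 0.931]
contact_force: [1.4, -0.6, 2.9]
opening: 0.0154
grip_force: 40.4
```

```bash
python3 -m crank '[[-1,0,0,-4,0],[-1,0,0,-10,0],[-1,0,0,-20,0],[-1,0,0,-32,0],[-1,0,0,-46,0],[-1,0,0,-60,0],[-1,0,0,-75,0],[-1,0,0,-90,0],[-1,0,0,-105,0],[-1,0,0,-117,0],[-1,0,0,-125,0],[-1,0,0,-125,0]]' 40 && python3 - <<'E'
from w import *
s=telemetry.observe(); print(s['qpos'],s['tool_pos'],s['tool_rot'])
im,d,c=snap('wrist'); snap('top'); im,d,c=snap('scene'); cv2.imwrite('pics/s2.png',im[:,:,::-1])
meas('wrist',(100,460,100,300),.163); meas('top',(150,250,150,250),.163)
tin('wrist',(.533,.167)); tin('top',(.533,.167))
E
```

```text
time: 6.7
tool_pos: [0.4836, 0.3509, 0.3542]
tool_rot: [3.14, -0.004, 0.931]
contact_force: [-0.2, 0.1, -1.8]
opening: 0.0154
grip_force: 40.0
[ 4.99558447e-01  5.14445017e-01  1.39292069e+00 -8.19881100e-05
  1.23008463e+00  1.13954829e+00] [0.48358931 0.35093287 0.3542464 ] [ 3.13979083 -0.00373072  0.93083708]
plate [0.48443182 0.35056464] ((0.49124646186828613, 0.35974740982055664), 0.04636344313621521) 0.16930315148829164
lugs 1178 ((0.5005583167076111, 0.37241074442863464), (0.018152991309762, 0.035523347556591034), 53.381534576416016) [0.18112765 0.1848266  0.18590424]
stem 16857 7784 ((0.5059362649917603, 0.380199134349823), 0.03735504299402237) 0.2654314089249382
plate [0.48697199 0.35193785] ((0.4798491597175598, 0.34009623527526855), 0.04328620433807373) 0.16781329793083954
lugs 21 ((0.4652954936027527, 0.2996439039707184), (0.059683870524168015, 0.09212585538625717), 2.3764162063598633) [0.18494891 0.24716459 0.25620561]
stem 5529 572 ((0.3931308686733246, 0.2581362724304199), 0.031175758689641953) 0.579093020640076
tin 311 [0.53292203 0.16765505] ((0.566482424736023, 0.1683286875486374), 0.022276941686868668) 0.07460300614308102
tin 169 [0.53452902 0.16756211] ((0.5345005989074707, 0.16747115552425385), 0.04197109863162041) 0.07457613857432488
```

View pics/s2.png

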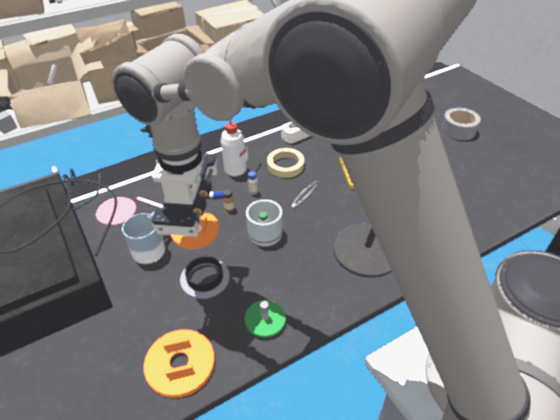

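The scene view shows the set lifted clear of the stand ring at (205,275), hanging under the gripper at (195,232) with the tin at (265,222). Before swinging toward the lamp I'll check the arm's clearance using the arm's own point cloud.

```bash
python3 - <<'E'
from h import *
for cam in('top','scene'):
    P,C,u,v=cloud(cam)
    ang=np.arctan2(P[:,1],P[:,0])
    # arm-plane coords: s along q1 direction, l lateral (left +)
    q=.4996; s=P[:,0]*np.cos(q)+P[:,1]*np.sin(q); l=-P[:,0]*np.sin(q)+P[:,1]*np.cos(q)
    for s0 in np.arange(.0,.75,.05):
        m=(s>s0)&(s<s0+.05)&(P[:,2]>.27)&(abs(l)<.25)&(ang>.15)&(np.hypot(P[:,0],P[:,1])<.8)
        if s0<.2: m=(s>s0)&(s<s0+.05)&(P[:,2]>.27)&(abs(l)<.25)
        if m.sum()>5: print(cam,'s%.2f'%s0,m.sum(),'l',np.percentile(l[m],[1,99]).round(3),'z',np.percentile(P[m,2],[1,50,99]).round(3))
E
```

```text
top s0.00 191 l [-0.086 -0.04 ] z [0.27  0.276 0.295]
top s0.05 131 l [-0.044  0.001] z [0.27  0.287 0.296]
top s0.20 568 l [-0.003  0.031] z [0.65  0.706 0.718]
top s0.25 4701 l [-0.002  0.128] z [0.662 0.704 0.718]
top s0.30 4559 l [0.014 0.156] z [0.619 0.669 0.69 ]
top s0.35 3352 l [0.024 0.121] z [0.586 0.636 0.659]
top s0.40 3165 l [0.016 0.132] z [0.537 0.6   0.628]
top s0.45 2193 l [0.016 0.133] z [0.522 0.58  0.593]
top s0.50 1177 l [0.013 0.153] z [0.277 0.523 0.539]
top s0.55 4467 l [-0.001  0.161] z [0.279 0.522 0.54 ]
top s0.60 1697 l [-0.017  0.133] z [0.281 0.528 0.539]
top s0.65 57 l [-0.001  0.018] z [0.28  0.283 0.287]
scene s0.00 6812 l [-0.075  0.235] z [0.272 0.306 0.389]
scene s0.05 6059 l [-0.014  0.236] z [0.274 0.398 0.478]
scene s0.10 7362 l [0.183 0.236] z [0.371 0.491 0.566]
scene s0.15 12996 l [0.069 0.241] z [0.464 0.598 0.689]
scene s0.20 10727 l [0.137 0.25 ] z [0.545 0.689 0.718]
scene s0.25 3671 l [0.239 0.25 ] z [0.611 0.691 0.717]
scene s0.30 190 l [0.238 0.242] z [0.642 0.665 0.685]
scene s0.35 1498 l [0.081 0.129] z [0.524 0.591 0.646]
scene s0.40 3126 l [0.085 0.137] z [0.507 0.568 0.622]
scene s0.45 1851 l [0.031 0.14 ] z [0.503 0.552 0.59 ]
scene s0.50 1008 l [0.09 0.16] z [0.272 0.487 0.534]
scene s0.55 8048 l [0.012 0.168] z [0.276 0.442 0.537]
scene s0.60 975 l [-0.015  0.147] z [0.281 0.488 0.536]
```

```bash
python3 -m crank '[[-1,-6,8,0,0],[-1,-17,22,0,0],[-1,-32,41,0,0],[-1,-48,61,0,0],[-1,-64,81,0,0],[-1,-80,102,0,0],[-1,-95,121,0,0],[-1,-107,136,0,0],[-1,-114,145,0,0],[-1,-117,149,0,0],[-1,-117,149,0,0],[-1,-117,149,0,0]]' 40 && python3 - <<'E'
from w import *
s=telemetry.observe(); print(s['qpos'],s['tool_pos'],s['tool_rot'])
im,d,c=snap('wrist'); cv2.imwrite('pics/w3.png',im[:,:,::-1]); im,d,c=snap('scene'); cv2.imwrite('pics/s3.png',cv2.resize(im[100:300,150:420,::-1],None,fx=2.5,fy=2.5))
meas('wrist',(100,460,100,300),.163)
P,C,u,v=cloud('wrist'); m=(abs(P[:,2]-.075)<.004)&(np.hypot(*(P[:,:2]-(.5338,.1673)).T)<.05); print(m.sum())
if m.sum()>5: print(circ(P[m],.040))
E
```

```text
time: 7.85
tool_pos: [0.5329, 0.1683, 0.3514]
tool_rot: [-3.141, 0.0, 0.931]
contact_force: [-0.4, 0.4, -2.4]
opening: 0.0155
grip_force: 40.0
[1.68704829e-01 4.50002797e-01 1.51040756e+00 4.02310668e-04
 1.18174560e+00 8.08624903e-01] [0.53289487 0.16831783 0.35142565] [-3.14093448e+00  1.50506492e-04  9.30723597e-01]
plate [0.53287325 0.16795959] ((0.5382040739059448, 0.17546066641807556), 0.046746257692575455) 0.1664117080292796
lugs 999 ((0.5494334697723389, 0.18995827436447144), (0.017670176923274994, 0.03560776636004448), 53.747276306152344) [0.18064716 0.18215447 0.18306297]
stem 16596 7809 ((0.5548002123832703, 0.1974826157093048), 0.03746968135237694) 0.26247267110713723
245
[0.53397795 0.16812433]
```

View pics/s3.png

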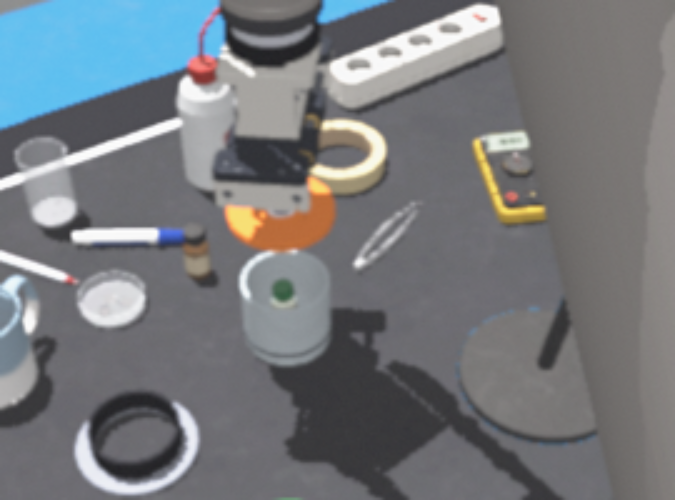

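The set hangs level above the tin, whose mouth is at (285,285) in the crop, with the green-capped vial inside. A 1 mm correction is needed. Lower it.

```bash
python3 -m crank '[[-1,0,1,10,0],[-1,0,1,22,0],[-1,0,1,34,0],[-1,0,1,46,0],[-1,0,1,56,0],[-1,0,1,63,0],[-1,0,1,67,0],[-1,0,1,68,0],[-1,0,1,68,0],[-1,0,1,68,0]]' 40 && python3 - <<'E'
from w import *
s=telemetry.observe(); print(s['tool_pos'],s['tool_rot'])
snap('wrist'); meas('wrist',(100,460,100,300),.093)
E
python3 -m crank '[[-1,0,0,2,0],[-1,0,0,4,0],[-1,0,0,6,0],[-1,0,0,7,0],[-1,0,0,8,0],[-1,0,0,8,0],[-1,0,0,8,0]]' 40
```

```text
time: 8.78
tool_pos: [0.534, 0.1675, 0.2842]
tool_rot: [3.141, -0.001, 0.931]
contact_force: [-0.4, 0.3, -2.5]
opening: 0.015
grip_force: 40.0
[0.53403698 0.1674629  0.28419674] [ 3.14076692e+00 -7.28563391e-04  9.30858830e-01]
plate [0.53436518 0.16697175] ((0.5400969982147217, 0.17467038333415985), 0.046822696924209595) 0.09915327493610299
lugs 1142 ((0.5470069646835327, 0.18381844460964203), (0.01893402822315693, 0.03282444179058075), 78.87532806396484) [0.11112849 0.11464805 0.11575208]
stem 16841 7773 ((0.5560941696166992, 0.1964748650789261), 0.03745457902550697) 0.19525740921918988
time: 9.42
tool_pos: [0.5339, 0.1674, 0.2756]
tool_rot: [-3.142, 0.0, 0.931]
contact_force: [0.4, -0.9, -2.3]
opening: 0.0151
grip_force: 40.0
```

```bash
python3 -m crank '[[-1,0,0,1,0],[-1,0,0,2,0],[-1,0,0,3,0],[-1,0,0,3.5,0],[-1,0,0,4,0],[-1,0,0,4,0],[-1,0,0,4,0]]' 40
```

```text
time: 10.0
tool_pos: [0.5338, 0.1673, 0.2719]
tool_rot: [3.141, 0.0, 0.931]
contact_force: [-1.8, -1.0, 1.4]
opening: 0.0152
grip_force: 40.0
```

```bash
python3 -m crank '[[-1,0,0,0.5,0],[-1,0,0,0.5,0],[-0.5,0,0,0.5,0],[-0.2,0,0,0.5,0],[0.1,0,0,0.5,0],[0.1,0,0,0,0],[0.1,0,0,0,0],[0.1,0,0,0,0]]' && python3 -m crank '[[0.1,0,0,-8,0],[0.1,0,0,-20,0],[0.1,0,0,-35,0],[0.1,0,0,-55,0],[0.1,0,0,-80,0],[0.5,0,0,-105,0],[1,0,0,-125,0],[1,0,0,-140,0],[1,0,0,-145,0],[1,0,0,-145,0],[1,0,0,-145,0]]' && python3 - <<'E'
from w import *
s=telemetry.observe(); print(s['qpos'],s['tool_pos'],s['tool_rot'])
im,d,c=snap('wrist'); cv2.imwrite('pics/w4.png',im[:,:,::-1])
meas('wrist',(150,400,100,300),.083)
E
```

```text
time: 10.67
tool_pos: [0.5339, 0.1674, 0.2717]
tool_rot: [3.141, -0.0, 0.931]
contact_force: [0.5, 0.3, -0.2]
opening: 0.0488
grip_force: 0.0
time: 11.58
tool_pos: [0.5336, 0.1674, 0.4162]
tool_rot: [-3.141, 0.001, 0.931]
contact_force: [-0.6, 0.0, -0.2]
opening: 0.0859
grip_force: 0.0
[ 1.66896456e-01  3.96944590e-01  1.40839500e+00 -9.56058689e-05
  1.33691275e+00  8.06861445e-01] [0.53361843 0.16735856 0.41621479] [-3.14120345e+00  5.40704861e-04  9.30853632e-01]
plate [0.53424888 0.16740352] ((0.5342198610305786, 0.16736796498298645), 0.04816571623086929) 0.08697515290330449
lugs 555 ((0.5337762236595154, 0.16726437211036682), (0.04604991525411606, 0.035079918801784515), 52.988426208496094) [0.10117864 0.10266503 0.10369148]
stem 7266 4754 ((0.5513144731521606, 0.1928487867116928), 0.028701329603791237) 0.32018617755502654
```

View pics/w4.png

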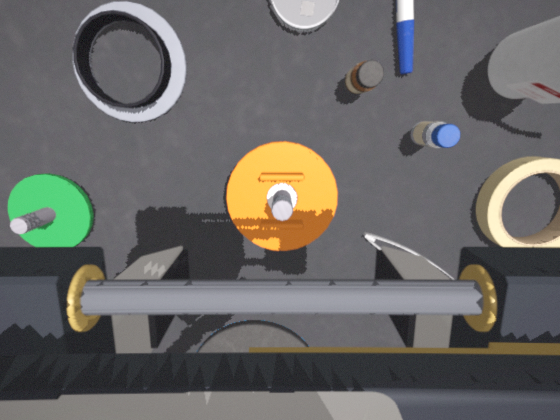

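The set is seated: the cover is centred at (282,196), and its plate top measures 0.087 m and its lug tops 0.103 m, as they should. Next I'll lower to a height above the stem, turn 90° away from the lamp, and look again.

```bash
python3 -m crank '[[0.6,0,0,25,0],[0.4,0,0,55,-0.05],[0.4,0,0,75,-0.17],[0.4,0,0,80,-0.29],[0.4,0,0,80,-0.41],[0.4,0,0,80,-0.53],[0.4,0,0,80,-0.65],[0.4,0,0,80,-0.77],[0.4,0,0,80,-0.89],[0.4,0,0,80,-1.01],[0.4,0,0,80,-1.13],[0.4,0,0,80,-1.25]]' && python3 -m crank '[[0.4,0,0,0,-0.12],[0.4,0,0,0,-0.24],[0.4,0,0,0,-0.317],[0.4,0,0,0,-0.317],[0.4,0,0,0,-0.317]]' && python3 - <<'E'
from w import *
s=telemetry.observe(); print(s['qpos'],s['tool_pos'],s['tool_rot'])
im,d,c=snap('wrist'); cv2.imwrite('pics/w5.png',im[:,:,::-1])
meas('wrist',(150,400,50,300),.083)
E
```

```text
time: 12.63
tool_pos: [0.5335, 0.1673, 0.3352]
tool_rot: [-3.139, -0.001, 2.187]
contact_force: [0.2, 0.1, -0.9]
opening: 0.0643
grip_force: 0.0
time: 13.05
tool_pos: [0.5336, 0.1673, 0.3356]
tool_rot: [-3.14, -0.001, 2.495]
contact_force: [-0.3, 0.5, 1.1]
opening: 0.0643
grip_force: 0.0
[ 1.66829830e-01  4.66907392e-01  1.52999829e+00 -8.43923489e-05
  1.14679861e+00 -7.57561227e-01] [0.53361842 0.16732341 0.33559548] [-3.14000571e+00 -1.39518570e-03  2.49522108e+00]
plate [0.53408044 0.16692294] ((0.5338420867919922, 0.16727328300476074), 0.04783235117793083) 0.08704474018781476
lugs 831 ((0.5340052843093872, 0.1671791970729828), (0.04609154909849167, 0.035622626543045044), 53.0367317199707) [0.10143715 0.10273373 0.10371373]
stem 8705 4824 ((0.5084942579269409, 0.18445782363414764), 0.02851797826588154) 0.23964931542471174
```

View pics/w5.png

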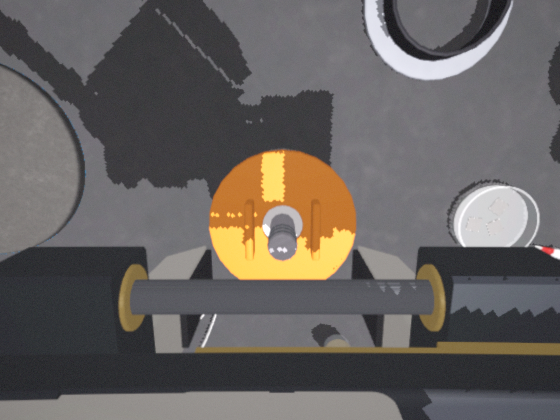

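The lugs at columns 249 and 316 run vertically, centred between the fingers. Descend and grip across them.

```bash
python3 -m crank '[[0.4,0,0,12,0],[0.4,0,0,26,0],[0.4,0,0,40,0],[0.4,0,0,52,0],[0.4,0,0,61,0],[0.4,0,0,66,0],[0.4,0,0,67,0],[0.4,0,0,67,0],[0.2,0,0,67,0],[0,0,0,67,0]]' 20 && python3 -m crank '[[-0.3,0,0,0,0],[-1,0,0,0,0],[-1,0,0,0,0],[-1,0,0,0,0],[-1,0,0,0,0]]' 20
```

```text
time: 13.93
tool_pos: [0.5341, 0.1674, 0.2704]
tool_rot: [3.141, 0.001, 2.498]
contact_force: [1.0, 0.3, 0.6]
opening: 0.0552
grip_force: 0.0
time: 14.35
tool_pos: [0.534, 0.1674, 0.2702]
tool_rot: [3.141, 0.001, 2.498]
contact_force: [-0.9, -0.5, 4.6]
opening: 0.0455
grip_force: 20.0
```

```bash
python3 -m crank '[[-1,0,0,-3,0],[-1,0,0,-8,0],[-1,0,0,-15,0],[-1,0,0,-24,0],[-1,0,0,-34,0],[-1,0,0,-45,0],[-1,0,0,-57,0],[-1,0,0,-68,0],[-1,0,0,-77,0],[-1,0,0,-83,0],[-1,0,0,-85,0],[-1,0,0,-85,0]]' 20 && python3 - <<'E'
from w import *
s=telemetry.observe(); print(s['tool_pos'],s['tool_rot'],s['grip_force'],s['opening'])
im,d,c=snap('wrist'); cv2.imwrite('pics/w6.png',im[:,:,::-1])
im2,d,c=snap('scene'); cv2.imwrite('pics/s6.png',cv2.resize(im2[120:270,180:350,::-1],None,fx=4,fy=4,interpolation=cv2.INTER_CUBIC))
meas('wrist',(150,400,50,300),.168)
P,C,u,v=cloud('scene'); m=(np.hypot(*(P[:,:2]-(.534,.167)).T)<.05)&(P[:,2]<.135); print(np.histogram(P[m,2],bins=np.arange(0,.14,.004)))
P,C,u,v=cloud('wrist'); m=(np.hypot(*(P[:,:2]-(.534,.167)).T)<.05)&(P[:,2]>.14)&(P[:,2]<.18)&(C[:,0]>150)&(C[:,2]<60)
A=np.c_[P[m][:,:2]-P[m][:,:2].mean(0),np.ones(m.sum())]; print('plane',m.sum(),np.linalg.lstsq(A,P[m,2],rcond=None)[0])
E
```

```text
time: 15.35
tool_pos: [0.5338, 0.1674, 0.3553]
tool_rot: [3.141, 0.001, 2.498]
contact_force: [-0.0, 0.4, -0.1]
opening: 0.0457
grip_force: 20.0
[0.53384226 0.16737152 0.35528099] [3.14096033e+00 7.41564266e-04 2.49780088e+00] 19.999855756759644 0.04572147582266205
plate [0.53444742 0.16716708] ((0.527843713760376, 0.1724165827035904), 0.04700038954615593) 0.17201181673948357
lugs 1080 ((0.521050214767456, 0.17702776193618774), (0.05079308897256851, 0.03698448836803436), 52.666500091552734) [0.18634383 0.1877618  0.18864682]
stem 7909 5074 ((0.5044890642166138, 0.18792197108268738), 0.027946222573518753) 0.25964680037292065
(array([103,  41,  27,  41,  37,  37,  49,  32,  40,  40,  38,  43,  36,
        37,  43,  43,  38,  46,  44,  48, 475, 158,   8,  13,   7,  11,
         4,  10,   9,   9,   5,   0,   0,   0]), array([0.   , 0.004, 0.008, 0.012, 0.016, 0.02 , 0.024, 0.028, 0.032,
       0.036, 0.04 , 0.044, 0.048, 0.052, 0.056, 0.06 , 0.064, 0.068,
       0.072, 0.076, 0.08 , 0.084, 0.088, 0.092, 0.096, 0.1  , 0.104,
       0.108, 0.112, 0.116, 0.12 , 0.124, 0.128, 0.132, 0.136]))
plane 12591 [ 0.01443665 -0.00939664  0.1720516 ]
```

View pics/s6.png

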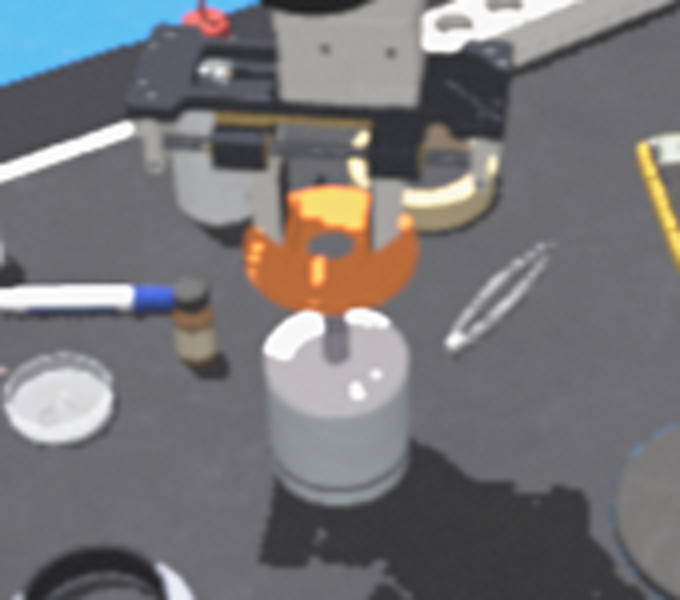

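The cover is held level at (330,250) in the crop, about 39 mm above the stem top. The white lid is seated on the tin with its top at 0.083 m. Hand in.

```bash
python3 -m crank '[[-1,0,0,0,0],[-1,0,0,0,0],[-1,0,0,0,0],[-1,0,0,0,0]]' 20 && python3 -c "from cell import ticket; print(ticket.hand_in())"
```

```text
time: 15.78
tool_pos: [0.5338, 0.1674, 0.3544]
tool_rot: [-3.141, -0.0, 2.498]
contact_force: [0.3, 0.1, -0.6]
opening: 0.046
grip_force: 20.0
the job is handed in; nothing more can be done
None
```

The job was handed in at about 15.8 s with no verdict returned: at the last check the inner lid was seated on the tin and the cover was held level, about 39 mm above the stem top.

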